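# Shelve the spreader tin, carried level

## Task

Put the closed steel tin of glass spreaders lying on the bench into the free place of the wire rack, lowered fully home in both frames before you let go, central, with its cap end the same way as its neighbour's. The glass has slid together somewhere inside, so a trial lift of a centimetre and a shift of the grip must find where the tin balances: lift it clear only where it hangs level, and keep it level to within a few degrees all the way, so that the glass does not slide. Leave everything else on the bench as it is.

Things in the scene. Friction and masses are not known exactly. Their poses are not given: they have to be found in the camera images.
- tin_mid (a point): Centre of the tin to be moved: plain closed stainless steel tin, 400 mm long, 56 mm square, lying on the bench; this point is half-way along and half-way up (28 mm). x along the tin from cap end to foot, z up. A half-round rib runs along both long sides, 34 mm above the underside, from x = -118 to +190 mm: 61 mm across the ribs. The slip-on cap, raised rim at its edge, covers the 75 mm at the -x end.
- tin: The same tin, origin at the centre of its underside. It weighs 0.8 to 1 kg, most of it an unseen 120 mm glass bundle that lies anywhere inside, so it balances up to 100 mm either side of the middle along x. The bundle stays put while the tin is within 15 degrees of level. The ribs are slippery: at 35 N of grip it hangs level if held within 10 mm of its balance point; further off, the heavy end swings down.
- tin_cap (a point): Centre of the cap's end face of the same tin, 200 mm from its middle along -x
- free_place (a point): The free place of the wire rack: midway between its two wire frames, on the place's centre line, at the height where the tin's underside rests (45 mm above the bench). x along the place, away from the robot, y across, z up. The other tin lies in the next place, 105 mm away on the +y side; on the -y side the rack ends 60 mm from this point.
- rack: The fixed rack of 6 mm steel wire; origin on the bench under its middle, axes as the place's. Its two upright frames stand across it at x = -140 and +140 mm; at each place a frame has a straight rest and two upstands 68 mm apart, 34 mm above the rest, their upper half flared out by 8 mm: a tin has 3 mm of play each side. Between the frames all wires lie below 14 mm, so fingers have room.
- tin2: The neighbouring tin, same shape, lying in the other place of the rack, cap end at its -x; origin at the centre of its underside. Leave it.
- dishes: Stack of three clear Petri dishes, 93 mm across, 45 mm high; origin at the centre of its underside. Stands beside the tin near its cap end. Leave it.
- burner: Small glass spirit burner with a brass top, 72 mm across, 71 mm high; origin at the centre of its underside. Stands beside the cap end of the tin. Leave it.
- pen: Marker pen, 140 mm long, 13 mm thick, lying beside the tin; origin under the middle of its barrel (it reaches 88 mm towards +x, its cap, and 53 mm towards -x). Leave it.
- tube_rack: Cream plastic test-tube rack with five metal-capped tubes, 210 mm long (x), 52 mm wide, tubes to 122 mm high, standing between the tin and the wire rack; origin at the centre of its underside. Leave it.
- agar_bottle: Amber bottle, 80 mm across, 165 mm high, at the back of the bench; origin at the centre of its underside. Leave it.
- beaker: Small glass beaker, 54 mm across, 62 mm high, beside the wire rack on the free place's side; origin at the centre of its underside. Leave it.

How it is judged:
By the outcome, as a careful person would: the job done as asked, in the order asked, and still so for the second after the job is handed in, with the robot touching nothing.
It also fails if it takes over 67 s, if anything falls off the work surface, if the arm or the gripper's body presses on something with over 40 N, if the wrist force passes 120 N, or if a joint passes its speed limit or range.

## Robot

A 7-joint arm with a two-finger parallel gripper is mounted at the origin on the work surface. World frame = base frame: x ahead of the robot, y to its left, z up, the work surface at z = 0. Lengths are in m, angles in degrees, forces in N, time in s.
With the tool pointing down it reaches from about 0.425 to 0.875 m from the base axis. Payload 4.7 kg.
Tool frame: the origin (TCP) lies at the very end of the fingers, on their centre line; the grasp point (between the pads) lies env.grip_point_offset behind it (env.grip_point_offset is the distance from the TCP to the grasp point, in m); z points along the fingers, y is the direction in which the jaws open and shut (so a half turn about z gives the same grasp; the last joint's range is limited). The gripper opens to 87 mm and grips with 3 to 60 N. Pads are 19 mm wide; open, the fingers measure 117 mm over their backs; the gripper's body (75 mm by 190 mm) begins 51 mm behind the grasp point.
Start: joints at [-67.088, 18.392, -4.016, 83.108, 1.295, 78.541, -3.26], TCP at [0.245, 0.602, 0.223] pointing down, gripper open.
Joint ranges: [-163.93, 163.93], [-17.29, 119.83], [-79.2, 71.16], [3.27, 140.29], [-89.18, 269.18], [5.43, 117.66], [-154.24, 154.24]. Speed limits (degrees/s): [147.25, 147.25, 180, 180, 180, 180, 180].

## Interface

Orientations are given as [roll, pitch, yaw] about the fixed x, y, z axes, in that order (R = Rz(yaw) Ry(pitch) Rx(roll)).
In Python, from cell import env gives the robot as it stands.
- The arm moves only by the tool send_rows, never from a script. Its argument "plan" is a list of rows, each a list of 7 numbers: the finger opening in mm, from 0 to 87, then the shift along the tool's x, y, z in mm, then the turn, a rotation vector about the tool's x, y, z in rad. A call has 1 to 12 rows; each row shifts and turns the commanded pose from where the row before left it, along the tool's axes as they then stand; what a row does not reach is not made up. A row lasts 1/10 s, in which the tool goes at most 50 mm and 8.59 degrees, less where a joint would pass 70% of its speed; a pose out of reach is approached as far as the arm can. A call is refused whole if a number of a shift passes 50 or a number of a turn 0.15, either way. A call with a gripper value outside its range is refused whole. The fingers move at their own pace and stop on an object; "grip_force" is the grip in N (left out, the last holds). Time passes only in rows, so rows that do not move let the fingers close. It gives the time, the measured TCP pose, the force and the opening at its end, in the units of the state.
- env.get_obs(): the state, without advancing time (a new reading comes with each control period).
- env.read_camera(name): name is "scene" or "top" or "wrist"; returns the picture (480x640x3 uint8, red, green, blue); there is no depth.
- env.get_calibration(name): a dict with "fx", "fy", "cx", "cy" (pixels), "extrinsics" (4x4, takes a point from camera to world coordinates). Camera axes: x right, y down, z forward; pixel columns grow to the right and rows downward; lengths in m; the calibration is good to about 2 mm. A picture is of the moment at which its call begins: read the wrist's pose just before it. get_calibration takes no time and is no camera call; for the wrist camera it gives the pose at the moment of the call.
- env.sign_off(): hands the job in, once; it reports no verdict.
Trained networks look in the newest picture that a camera, given by its name, has taken for a name from the list of things; names that differ only in an ending like _2 or _b are one class to them, and where a whole thing is asked for, a point or a joint stands for the part that bears it (a point fixed in the world has none). Each returns a list of dicts, best first, with "confidence" (0 to 1); they miss things now and then, are a little off and sometimes report something else, mostly with a low value. They report only what shows in the picture. A call takes as long as a camera call.
- env.regions_of(camera, query): "region" (480x640 bool, what is visible of it) and "rect" ([left, top, right, bottom] in pixels, round what is visible of it).
The state is a dict: "time_s": time; "qpos": joint angles; "joint_velocities": joint speeds; "effort": joint torques, N m; "tool_pos": TCP position; "tool_rot": TCP orientation; "force": force on the tool from outside, world axes, zero at the start; "wrist_torque": the same for the moment, N m; "grip_width": finger opening in m.
Only numpy, scipy, OpenCV 4.12 (cv2) and the standard library are available. Lean on these libraries where they do the work, as an engineer would, in place of code of your own. Each camera call takes 0.05 s, during which the arm holds its last target. There are 200 camera calls.

## Working session

There is one attempt and no reset: what is moved stays moved. The work goes in short steps, Python scripts to look and compute and a tool call to move; the robot and the scene stay as the last step left them, time stands still between calls to the robot, and variables do not carry over. Pictures are saved under pics/ and viewed, about 8 in all and at most 12, crops included, and the job is handed in when it is done.

Besides the shell and the picture viewer there is one more tool, called after "Call:" as name(argument=value, ...), one argument or row to a line, values as JSON. send_rows: Moves the arm, as the interface text tells. Its arguments: {"type":"object","properties":{"plan":{"type":"array"},"grip_force":{"type":"number"}},"required":["plan"]}

```bash
ls; mkdir -p pics; python3 - <<'E'
from cell import env
import cv2,numpy as np
o=env.get_obs(); print(o, env.grip_point_offset)
for c in ["top","scene"]:
    im=env.read_camera(c); cv2.imwrite(f"pics/{c}0.png",im[:,:,::-1])
    k=env.get_calibration(c); print(c,k)
    for q in ["tin","tin2","rack","free_place","tin_cap","tin_mid","pen","dishes","burner","tube_rack","beaker"]:
        try:
            for r in env.regions_of(c,q)[:3]: 
                ys,xs=np.nonzero(r["region"]); print(q,round(r["confidence"],2),r["rect"],len(xs))
        except Exception as e: print(q,e)
E
```

```text
pics
{'time_s': 0.0, 'qpos': array([-67.08714443,  18.43745105,  -4.01603076,  83.17729663,
         1.29546146,  78.53784051,  -3.2626021 ]), 'joint_velocities': array([-0.11015404,  0.06469813, -0.0609893 , -0.10003877,  0.04387446,
        0.05834327,  0.01703048]), 'effort': array([-1.40545239e-04, -4.91289890e+01, -4.04150113e-01, -3.12534034e+01,
       -6.40116166e-02,  4.34664753e-02,  1.65463734e-04]), 'tool_pos': array([0.24443407, 0.60169044, 0.22145881]), 'tool_rot': array([-1.79892683e+02,  6.04209771e-03,  1.57894916e+02]), 'force': array([ 0.31151408, -0.42915575, -0.0123773 ]), 'wrist_torque': array([ 0.01632071, -0.00659953, -0.00593525]), 'grip_width': 0.08663173961898636} 0.0187
top {'fx': 437.11025036644816, 'fy': 437.11025036644816, 'cx': 331.04226189232156, 'cy': 238.82159449145692, 'extrinsics': array([[-0.00199487, -0.98210652,  0.18831571,  0.33396791],
       [-0.9994091 , -0.00450394, -0.03407597, -0.00200319],
       [ 0.03431439, -0.18827241, -0.9815172 ,  1.18061993],
       [ 0.        ,  0.        ,  0.        ,  1.        ]])}
tin 0.69 [181.4, 173.9, 
[... 999 characters left out ...]
   ,  1.        ]])}
tin 0.96 [338.7, 85.2, 507.3, 198.5] 6348
tin 0.7 [136.1, 239.1, 330.8, 367.2] 7656
tin2 0.96 [338.7, 85.2, 507.3, 198.5] 6348
tin2 0.7 [136.1, 239.1, 330.8, 367.2] 7656
rack 0.72 [318.9, 123.7, 468.4, 243.5] 1173
free_place 0.72 [324.4, 123.7, 470.0, 246.0] 583
tin_cap 0.83 [136.6, 235.7, 331.6, 372.9] 7824
tin_cap 0.17 [104.6, 273.3, 142.5, 307.7] 1141
tin_mid 0.56 [136.6, 234.1, 329.5, 369.9] 7548
pen 0.6 [161.2, 312.5, 221.3, 357.2] 451
dishes 0.61 [180.7, 195.3, 228.7, 246.1] 1784
burner 0.84 [102.6, 272.2, 142.8, 307.8] 1148
tube_rack 0.94 [301.9, 190.7, 394.5, 289.6] 4315
tube_rack 0.46 [137.0, 236.2, 329.6, 367.3] 7611
beaker 0.76 [293.0, 158.5, 315.3, 195.5] 695
```

View pics/top0.png

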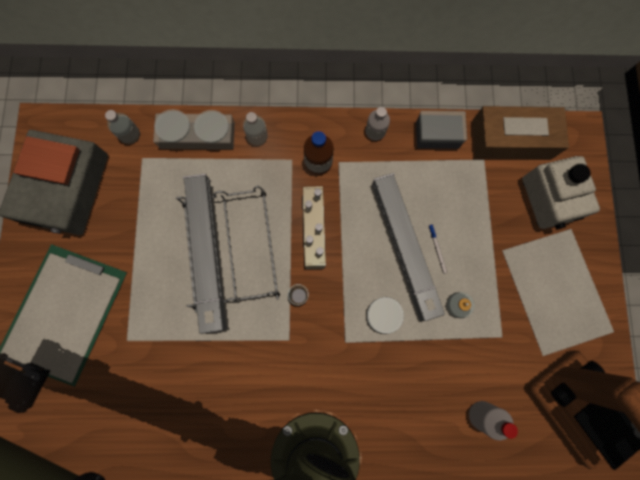

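View pics/scene0.png

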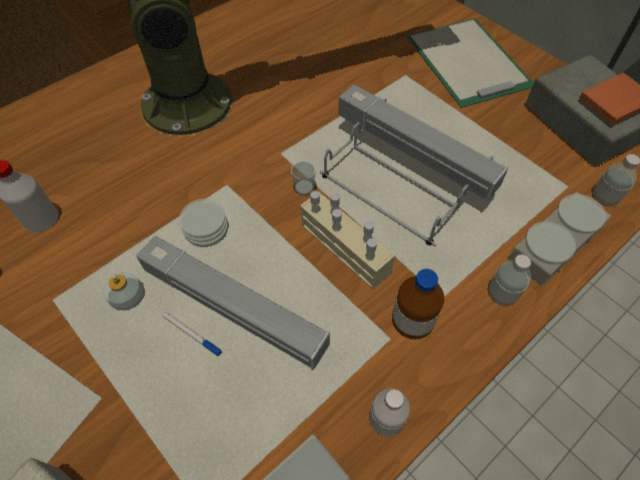

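The tin lies at top px (430,305) cap → (385,180) foot, with the pen on its right and the dishes and burner near the cap. The rack's free place is at about (250,245), with the neighbour's cap end near the robot.

```bash
cat > h.py <<'E'
from cell import env
import cv2,numpy as np
from scipy.optimize import minimize
from scipy.spatial.transform import Rotation as R
def proj(P,k,E=None):
    E=k["extrinsics"]; c=(np.atleast_2d(P)-E[:3,3])@E[:3,:3]
    return np.c_[k["fx"]*c[:,0]/c[:,2]+k["cx"],k["fy"]*c[:,1]/c[:,2]+k["cy"]]
def unproj(uv,k,z):
    E=k["extrinsics"];uv=np.atleast_2d(uv)
    d=np.c_[(uv[:,0]-k["cx"])/k["fx"],(uv[:,1]-k["cy"])/k["fy"],np.ones(len(uv))]@E[:3,:3].T
    return E[:3,3]+d*((z-E[2,3])/d[:,2])[:,None]
def box(x,y,yaw,z0,L=.4,W=.056,H=.056):
    p=np.array([[a*L/2,b*W/2,c*H] for a in(-1,1) for b in(-1,1) for c in(0,1)])
    c,s=np.cos(yaw),np.sin(yaw)
    return np.c_[x+c*p[:,0]-s*p[:,1],y+s*p[:,0]+c*p[:,1],z0+p[:,2]]
def fit(views,x0,z0,**kw):
    def cost(v):
        t=0
        for k,m in views:
            q=proj(box(v[0],v[1],v[2],z0,**kw),k)
            h=cv2.convexHull(q.astype(np.float32))
            S=4; a=np.zeros((480*S,640*S),np.uint8)
            cv2.fillConvexPoly(a,np.round((h*S+S/2-.5)).astype(int),1)
            a=cv2.resize(a.astype(np.float32),(640,480),interpolation=cv2.INTER_AREA)
            t+=np.abs(a-m).sum()/m.sum()
        return t
    s=np.array([.02,.02,.06]); x0=np.array(x0,float)
    for i in range(3):
        r=minimize(cost,x0,method="Nelder-Mead",options=dict(initial_simplex=np.vstack([x0]+[x0+s*e for e in np.eye(3)]),maxiter=90,xatol=2e-4,fatol=1e-4)); x0=r.x; s=s/3
    return r.x,r.fun
E
python3 - <<'E'
from h import *
V={"tin":[],"tin2":[]}; K={}
for c in ["top","scene"]:
    env.read_camera(c);k=K[c]=env.get_calibration(c)
    for r in env.regions_of(c,"tin")[:2]:
        left=(r["rect"][0]<300)==(c=="top")
        V["tin2" if left else "tin"].append((k,r["region"].astype(np.float32)))
k=K["top"]
for n,z,a in [("tin",0,((430,305),(385,180))),("tin2",.045,((210,325),(197,180)))]:
    p=unproj(a,k,z+.05); x0=[*p[:,:2].mean(0),np.arctan2(*(p[1]-p[0])[[1,0]])]
    for vs in (V[n],V[n][:1],V[n][1:]):
        v,f=fit(vs,x0,z); print(n,np.round(v[:2],4),np.degrees(v[2]).round(2),round(f,3))
# rack corner clicks (flared tops ~z .079)
print(unproj([(263,190),(278,293),(226,196),(232,300)],k,.079).round(3))
E
```

```text
tin [ 0.5373 -0.2436] 17.99 0.146
tin [ 0.5374 -0.2456] 17.83 0.034
tin [ 0.5368 -0.2401] 17.86 0.05
tin2 [0.5119 0.2819] 9.03 0.166
tin2 [0.5123 0.2799] 8.84 0.066
tin2 [0.5112 0.2857] 8.77 0.048
[[0.674 0.137 0.079]
 [0.407 0.093 0.079]
 [0.657 0.232 0.079]
 [0.39  0.206 0.079]]
```

```bash
cat >> h.py <<'E'
def rows(wps,width,cur=None,vmax=45.,wmax=.14):
    """wps: [(x,y,z,yawdeg)], tool down; prints rows (mm, rad) in calls of 12"""
    o=env.get_obs(); cur=np.array(cur if cur is not None else [*o["tool_pos"],o["tool_rot"][2]],float); out=[]
    for w in wps:
        w=np.array(w,float)
        n=int(max(np.ceil(np.linalg.norm((w-cur)[:3])*1e3/vmax),np.ceil(abs(np.radians(w[3]-cur[3]))/wmax),1))
        s=cur.copy()
        for i in range(n):
            t=s+(w-s)*(i+1)/n; d=(t-cur)*1e3; a=np.radians(cur[3])
            r=[width,round(d[0]*np.cos(a)+d[1]*np.sin(a)),round(d[0]*np.sin(a)-d[1]*np.cos(a)),round(-d[2]),0,0,round(-np.radians(t[3]-cur[3]),3)]
            out.append(r)
            cur=cur+np.array([(r[1]*np.cos(a)+r[2]*np.sin(a))/1e3,(r[1]*np.sin(a)-r[2]*np.cos(a))/1e3,-r[3]/1e3,-np.degrees(r[6])])
    for i in range(0,len(out),12): print(str(out[i:i+12]).replace(" ",""))
    print("end",cur.round(4))
E
python3 - <<'E'
from h import *
k=env.get_calibration("top")
c,s=np.cos(np.radians(18)),np.sin(np.radians(18))
for n,uv,z in [("dishes",(385,316),.045),("burner",(460,304),.05),("pen",(438,248),.01),("pen cap end",(432,226),.01),("pen tip",(445,272),.01),("tuberack",(315,228),.07),("beaker",(299,295),.05)]:
    p=unproj([uv],k,z)[0]; d=p[:2]-[.537,-.244]
    print(n,p.round(3),"tin frame",np.round([c*d[0]+s*d[1],-s*d[0]+c*d[1]],3))
o=env.get_obs(); w=env.get_calibration("wrist"); T=np.eye(4);T[:3,:3]=R.from_euler("xyz",o["tool_rot"],degrees=True).as_matrix();T[:3,3]=o["tool_pos"]
print((np.linalg.inv(T)@w["extrinsics"]).round(3),w["fx"],w["cx"],w["cy"])
rows([(.47,.30,.25,120),(.53,-.0,.25,60),(.537,-.244,.25,18)],87)
E
```

```text
dishes [ 0.35  -0.18   0.045] tin frame [-0.158  0.119]
burner [ 0.381 -0.375  0.05 ] tin frame [-0.189 -0.076]
pen [ 0.534 -0.336  0.01 ] tin frame [-0.031 -0.087]
pen cap end [ 0.596 -0.322  0.01 ] tin frame [ 0.032 -0.093]
pen tip [ 0.468 -0.352  0.01 ] tin frame [-0.099 -0.081]
tuberack [0.575 0.001 0.07 ] tin frame [0.112 0.221]
beaker [0.404 0.041 0.05 ] tin frame [-0.039  0.312]
[[-0.    -0.966 -0.258  0.07 ]
 [ 1.    -0.     0.     0.001]
 [-0.    -0.258  0.966 -0.162]
 [ 0.     0.     0.     1.   ]] 418.26216590731286 321.96264711080624 238.09526699727672
[[87,-36,-22,-3,0,0,np.float64(0.073)],[87,-37,-19,-3,0,0,np.float64(0.074)],[87,-39,-16,-3,0,0,np.float64(0.073)],[87,-39,-13,-3,0,0,np.float64(0.074)],[87,-41,-11,-3,0,0,np.float64(0.073)],[87,-41,-7,-3,0,0,np.float64(0.074)],[87,-42,-4,-3,0,0,np.float64(0.073)],[87,-42,-2,-3,0,0,np.float64(0.074)],[87,-42,2,-3,0,0,np.float64(0.073)],[87,-36,-12,0,0,0,np.float64(0.131)],[87,-38,-8,0,0,0,np.float64(0.131)],[87,-38,-2,0,0,0,np.float64(0.131)]]
[[87,-38,2,0,0,0,np.float64(0.131)],[87,-37,8,0,0,0,np.float64(0.131)],[87,-36,12,0,0,0,np.float64(0.131)],[87,-35,17,0,0,0,np.float64(0.131)],[87,-31,21,0,0,0,np.float64(0.131)],[87,-35,21,0,0,0,np.float64(0.122)],[87,-31,26,0,0,0,np.float64(0.122)],[87,-29,29,0,0,0,np.float64(0.122)],[87,-25,32,0,0,0,np.float64(0.122)],[87,-20,36,0,0,0,np.float64(0.123)],[87,-16,37,0,0,0,np.float64(0.122)]]
end [ 0.5372 -0.2438  0.2496 17.9773]
```

```bash
sed -i 's/round(-np.radians(t\[3\]-cur\[3\]),3)/float(round(-np.radians(t[3]-cur[3]),3))/; s/out.append(r)/r=[float(q) if i==6 else int(q) for i,q in enumerate(r)]; out.append(r)/' h.py
python3 - <<'E'
from h import *
rows([(.53,.20,.30,99)],87)
E
```

```text
[[87,-35,-22,-6,0,0,0.086],[87,-36,-19,-7,0,0,0.085],[87,-38,-16,-6,0,0,0.086],[87,-39,-13,-7,0,0,0.086],[87,-40,-9,-6,0,0,0.085],[87,-41,-6,-7,0,0,0.086],[87,-41,-2,-6,0,0,0.086],[87,-41,2,-7,0,0,0.085],[87,-41,4,-6,0,0,0.086],[87,-40,9,-7,0,0,0.086],[87,-39,11,-6,0,0,0.085],[87,-39,15,-6,0,0,0.086]]
end [ 0.5298  0.1995  0.2996 98.9935]
```

Call:
send_rows(
  plan=[
    [87, -35, -22, -6, 0, 0, 0.086],
    [87, -36, -19, -7, 0, 0, 0.085],
    [87, -38, -16, -6, 0, 0, 0.086],
    [87, -39, -13, -7, 0, 0, 0.086],
    [87, -40, -9, -6, 0, 0, 0.085],
    [87, -41, -6, -7, 0, 0, 0.086],
    [87, -41, -2, -6, 0, 0, 0.086],
    [87, -41, 2, -7, 0, 0, 0.085],
    [87, -41, 4, -6, 0, 0, 0.086],
    [87, -40, 9, -7, 0, 0, 0.086],
    [87, -39, 11, -6, 0, 0, 0.085],
    [87, -39, 15, -6, 0, 0, 0.086],
  ],
)

```text
time_s: 2.6
tool_pos: [0.5304, 0.1983, 0.3002]
tool_rot: [180.0, -0.0, 98.8]
force: [1.2, 1.1, -0.5]
grip_width: 0.087
```

Call:
send_rows(
  plan=[
    [87, 0, 0, 0, 0, 0, 0],
    [87, 0, 0, 0, 0, 0, 0],
    [87, 0, 0, 0, 0, 0, 0],
  ],
)

```text
time_s: 2.9
tool_pos: [0.529, 0.2009, 0.2993]
tool_rot: [-180.0, -0.0, 99.1]
force: [-0.7, 0.1, 0.5]
grip_width: 0.0869
```

```bash
python3 - <<'E'
from h import *
import pickle
o=env.get_obs(); k=env.get_calibration("wrist"); im=env.read_camera("wrist"); print(o["tool_pos"],o["tool_rot"],o["joint_velocities"].round(2))
cv2.imwrite("pics/wrack.png",im[:,:,::-1])
R_=env.regions_of("wrist","rack"); T=env.regions_of("wrist","tin2")
pickle.dump((k,R_,T),open("wrack.pkl","wb"))
for r in R_+T: print(r["confidence"],r["rect"])
E
```

```text
[0.52898629 0.20092098 0.29933525] [-1.79967565e+02 -4.65986137e-02  9.91287701e+01] [-0.59 -0.02 -0.64  0.21  0.15 -0.08 -0.09]
0.82 [162.4, 41.0, 499.3, 282.6]
0.66 [71.5, 74.6, 558.5, 149.5]
```

View pics/wrack.png

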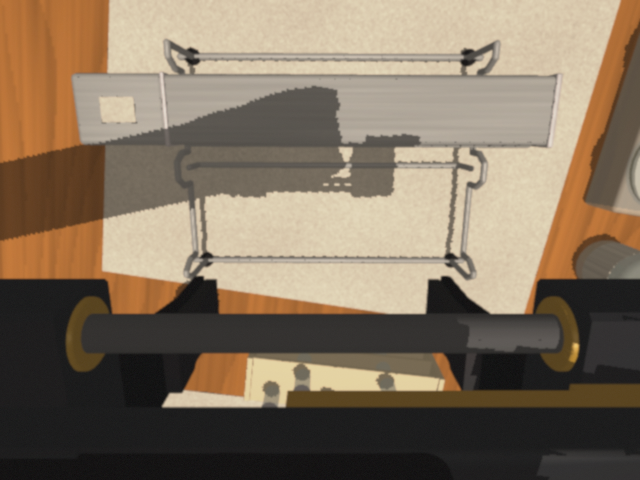

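```bash
python3 - <<'E'
from h import *
import pickle
k,R_,T=pickle.load(open("wrack.pkl","rb"))
m=T[0]["region"].astype(np.float32); v,f=fit([(k,m)],[.512,.281,np.radians(8.9)],.045); print("tin2",v[:2].round(4),np.degrees(v[2]).round(2),f)
a=v[2]; c,s=np.cos(a),np.sin(a)
o=np.array([v[0]+.105*s,v[1]-.105*c]); print("place est",o.round(4))
im=cv2.imread("pics/wrack.png"); S=2
x0,y0,x1,y1=145,30,515,290
crop=cv2.resize(im[y0:y1,x0:x1],None,fx=S,fy=S,interpolation=cv2.INTER_CUBIC)
def W(p): 
    p=np.array(p,float); return np.c_[o[0]+c*p[:,0]-s*p[:,1],o[1]+s*p[:,0]+c*p[:,1],p[:,2]]
for fx in(-.14,.14):
  for yb in(0,.105):
    L=[[fx,yb-.045,.079],[fx,yb-.037,.062],[fx,yb-.037,.042],[fx,yb+.037,.042],[fx,yb+.037,.062],[fx,yb+.045,.079]]
    q=((proj(W(L),k)-[x0,y0]+.5)*S).astype(int)
    cv2.polylines(crop,[q.reshape(-1,1,2)],False,(0,0,255) if yb==0 else (255,0,0),1)
cv2.imwrite("pics/ov1.png",crop)
E
```

```text
tin2 [0.5127 0.2823] 8.83 0.025896256789565086
place est [0.5289 0.1785]
```

View pics/ov1.png

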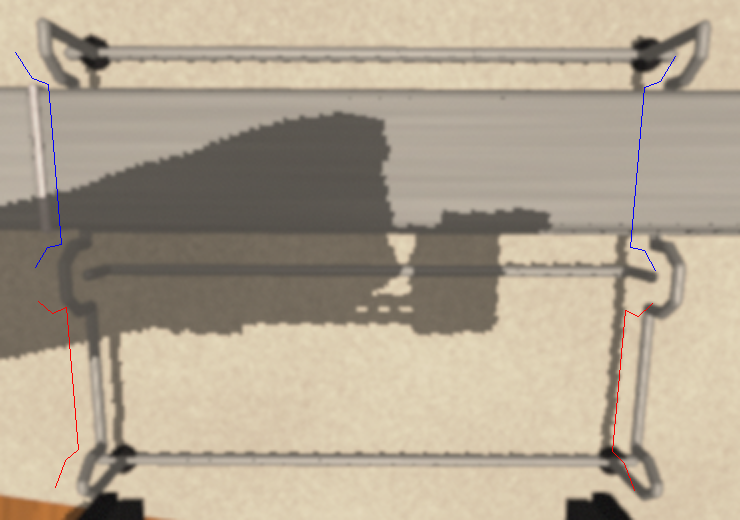

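```bash
python3 - <<'E'
from h import *
import pickle
k,R_,T=pickle.load(open("wrack.pkl","rb"))
m=R_[0]["region"].astype(np.float32)
im=cv2.imread("pics/wrack.png"); x0,y0,x1,y1=145,30,515,290; S=2
def W(v,p): 
    c,s=np.cos(v[2]),np.sin(v[2]); return np.c_[v[0]+c*p[:,0]-s*p[:,1],v[1]+s*p[:,0]+c*p[:,1],p[:,2]]
P=[]
for fx in(-.14,.14):
    L=np.array([[fx,-.042,.076],[fx,-.034,.060],[fx,-.034,.042],[fx,.034,.042],[fx,.034,.060],[fx,.042,.076],[fx,.063,.076],[fx,.071,.060]])
    L2=np.array([[fx,.139,.042],[fx,.139,.06],[fx,.147,.076]])
    for l in(L,L2):
        for a,b in zip(l[:-1],l[1:]): P.append(np.linspace(a,b,max(2,int(np.linalg.norm(b-a)/.001))))
P=np.vstack(P)
for sg in (4,2):
    B=cv2.GaussianBlur(m,(0,0),sg)
    def cost(v):
        q=proj(W(v,P),k).astype(np.float32); return -cv2.remap(B,q[:,None,0],q[:,None,1],cv2.INTER_LINEAR).mean()
    v0=np.array([.541,.180,np.radians(8.9)]) if sg==4 else r.x
    r=minimize(cost,v0,method="Nelder-Mead",options=dict(initial_simplex=np.vstack([v0]+[v0+d for d in np.diag([.006,.006,.03])]),xatol=1e-5,fatol=1e-6)); print(r.x[:2].round(4),np.degrees(r.x[2]).round(2),r.fun)
crop=cv2.resize(im[y0:y1,x0:x1],None,fx=S,fy=S,interpolation=cv2.INTER_CUBIC)
for q in ((proj(W(r.x,P),k)-[x0,y0]+.5)*S).astype(int): cv2.circle(crop,tuple(int(a) for a in q),0,(0,0,255),-1)
cv2.imwrite("pics/ov2.png",crop)
E
```

```text
[0.5401 0.182 ] 8.89 -0.5195960402488708
[0.54   0.1826] 8.88 -0.7576366066932678
```

View pics/ov2.png

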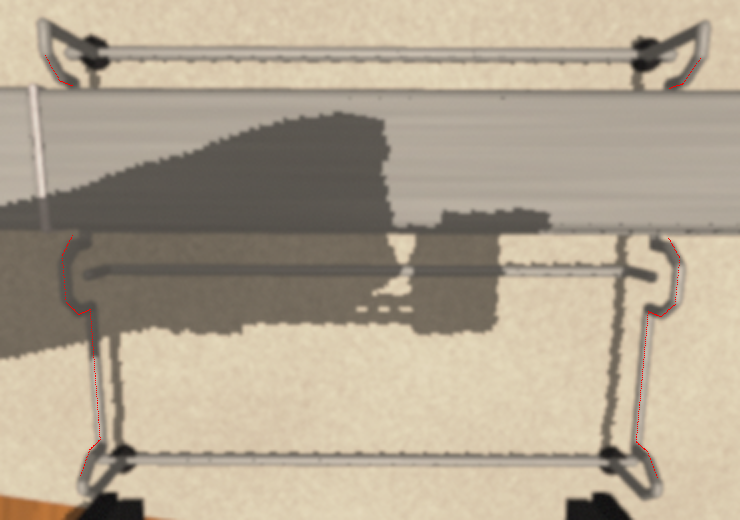

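```bash
python3 - <<'E'
from h import *
rows([(.5555,-.301,.30,108)],87)
E
```

```text
[[87,-42,-4,0,0,0,-0.013],[87,-41,-5,0,0,0,-0.013],[87,-42,-6,0,0,0,-0.013],[87,-41,-6,0,0,0,-0.012],[87,-42,-7,0,0,0,-0.013],[87,-41,-7,0,0,0,-0.013],[87,-41,-7,0,0,0,-0.013],[87,-41,-9,0,0,0,-0.013],[87,-41,-8,-1,0,0,-0.013],[87,-41,-10,0,0,0,-0.013],[87,-41,-9,0,0,0,-0.012],[87,-40,-11,0,0,0,-0.013]]
end [  0.5552  -0.3008   0.3003 107.983 ]
```

Call:
send_rows(
  plan=[
    [87, -42, -4, 0, 0, 0, -0.013],
    [87, -41, -5, 0, 0, 0, -0.013],
    [87, -42, -6, 0, 0, 0, -0.013],
    [87, -41, -6, 0, 0, 0, -0.012],
    [87, -42, -7, 0, 0, 0, -0.013],
    [87, -41, -7, 0, 0, 0, -0.013],
    [87, -41, -7, 0, 0, 0, -0.013],
    [87, -41, -9, 0, 0, 0, -0.013],
    [87, -41, -8, -1, 0, 0, -0.013],
    [87, -41, -10, 0, 0, 0, -0.013],
    [87, -41, -9, 0, 0, 0, -0.012],
    [87, -40, -11, 0, 0, 0, -0.013],
  ],
)

```text
time_s: 4.25
tool_pos: [0.5553, -0.3026, 0.3005]
tool_rot: [180.0, -0.0, 108.0]
force: [-0.1, -0.1, -0.0]
grip_width: 0.0868
```

Call:
send_rows(
  plan=[
    [87, 0, 0, 0, 0, 0, 0],
    [87, 0, 0, 0, 0, 0, 0],
    [87, 0, 0, 0, 0, 0, 0],
    [87, 0, 0, 0, 0, 0, 0],
  ],
)

```text
time_s: 4.65
tool_pos: [0.5555, -0.3, 0.3006]
tool_rot: [180.0, -0.1, 108.0]
force: [0.9, 0.1, -0.6]
grip_width: 0.0869
```

```bash
python3 - <<'E'
from h import *
o=env.get_obs(); k=env.get_calibration("wrist"); im=env.read_camera("wrist"); print(o["tool_pos"],o["tool_rot"],o["joint_velocities"].round(2),o["force"],o["wrist_torque"])
T=env.regions_of("wrist","tin")
for t in T: print(t["confidence"],t["rect"])
v,f=fit([(k,T[0]["region"].astype(np.float32))],[.537,-.244,np.radians(18)],0); print("tin",v[:2].round(4),np.degrees(v[2]).round(2),f)
q=proj(box(*v,0),k)
h=cv2.convexHull(q.astype(np.float32)).round().astype(int)
b=np.ascontiguousarray(im[:,:,::-1]); cv2.polylines(b,[h],True,(0,0,255),1); cv2.imwrite("pics/wtin.png",b)
for n in["pen","dishes","burner"]:
    for r in env.regions_of("wrist",n)[:1]: print(n,r["confidence"],r["rect"])
E
```

```text
[ 0.55548402 -0.30000449  0.30055866] [ 1.79953920e+02 -5.68137699e-02  1.08021425e+02] [ 0.04 -0.23  0.27 -0.04  0.12 -0.1   0.19] [ 0.85253891  0.10444584 -0.64913787] [-0.09427434  0.05053169 -0.05413859]
0.98 [108.5, 106.2, 535.5, 170.2]
tin [ 0.5375 -0.2422] 18.02 0.031124107539653778
pen 0.69 [227.5, 206.0, 361.2, 225.1]
dishes 0.89 [97.5, 0.0, 212.2, 70.1]
burner 0.59 [111.7, 186.8, 178.7, 248.9]
```

View pics/wtin.png

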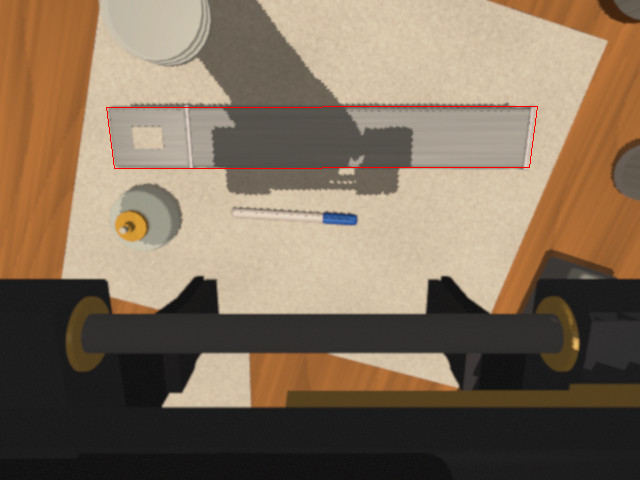

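```bash
python3 - <<'E'
from h import *
rows([(.5375,-.2425,.10,18),(.5375,-.2425,.016,18)],87,vmax=35)
E
```

```text
[[87,5,0,17,0,0,0.131],[87,5,0,16,0,0,0.13],[87,5,-2,17,0,0,0.131],[87,5,-1,17,0,0,0.131],[87,4,-3,17,0,0,0.131],[87,5,-3,16,0,0,0.13],[87,3,-3,17,0,0,0.131],[87,4,-5,17,0,0,0.131],[87,2,-4,17,0,0,0.131],[87,2,-5,16,0,0,0.13],[87,2,-5,17,0,0,0.131],[87,1,-5,17,0,0,0.131]]
[[87,0,0,28,0,0,-0.0],[87,0,0,28,0,0,-0.0],[87,0,0,28,0,0,-0.0]]
end [ 5.37500e-01 -2.42000e-01  1.57000e-02  1.79955e+01]
```

Call:
send_rows(
  plan=[
    [87, 5, 0, 17, 0, 0, 0.131],
    [87, 5, 0, 16, 0, 0, 0.13],
    [87, 5, -2, 17, 0, 0, 0.131],
    [87, 5, -1, 17, 0, 0, 0.131],
    [87, 4, -3, 17, 0, 0, 0.131],
    [87, 5, -3, 16, 0, 0, 0.13],
    [87, 3, -3, 17, 0, 0, 0.131],
    [87, 4, -5, 17, 0, 0, 0.131],
    [87, 2, -4, 17, 0, 0, 0.131],
    [87, 2, -5, 16, 0, 0, 0.13],
    [87, 2, -5, 17, 0, 0, 0.131],
    [87, 1, -5, 17, 0, 0, 0.131],
  ],
)

```text
time_s: 6.1
tool_pos: [0.5375, -0.2422, 0.0991]
tool_rot: [-180.0, -0.0, 17.6]
force: [0.3, 0.2, -0.4]
grip_width: 0.0868
```

Call:
send_rows(
  plan=[
    [87, 0, 0, 0, 0, 0, 0],
    [87, 0, 0, 0, 0, 0, 0],
    [87, 0, 0, 0, 0, 0, 0],
  ],
)

```text
time_s: 6.4
tool_pos: [0.5381, -0.2434, 0.1007]
tool_rot: [179.9, -0.1, 18.0]
force: [0.3, 0.5, 0.7]
grip_width: 0.0871
```

```bash
python3 - <<'E'
from h import *
o=env.get_obs(); print(o["tool_pos"],o["tool_rot"],o["qpos"].round(0),o["force"].round(2),o["wrist_torque"].round(3))
rows([(.5375,-.2425,.016,18)],87,vmax=28)
E
```

```text
[ 0.53805097 -0.24339558  0.10074531] [ 1.79931138e+02 -9.09098345e-02  1.80385153e+01] [-22.  23.  53. 102. -20.  65. -34.] [0.28 0.51 0.74] [-0.054  0.111  0.018]
[[87,0,0,21,0,0,0.0],[87,0,-1,21,0,0,0.0],[87,0,0,22,0,0,0.001],[87,0,0,21,0,0,-0.0]]
end [ 5.37700e-01 -2.42400e-01  1.57000e-02  1.79812e+01]
```

Call:
send_rows(
  plan=[
    [87, 0, 0, 21, 0, 0, 0],
    [87, 0, -1, 21, 0, 0, 0],
    [87, 0, 0, 22, 0, 0, 0],
    [87, 0, 0, 21, 0, 0, 0],
    [87, 0, 0, 0, 0, 0, 0],
    [87, 0, 0, 0, 0, 0, 0],
  ],
)

```text
time_s: 7.0
tool_pos: [0.5375, -0.2425, 0.0155]
tool_rot: [180.0, -0.0, 17.9]
force: [0.0, 0.1, 0.6]
grip_width: 0.0871
```

```bash
python3 - <<'E'
from h import *
o=env.get_obs(); print(o["tool_pos"],o["tool_rot"],o["force"].round(2),o["wrist_torque"].round(3))
E
```

```text
[ 0.53749067 -0.242471    0.01552785] [ 1.79959098e+02 -4.42469572e-02  1.79440368e+01] [0.03 0.13 0.62] [-0.119  0.109 -0.013]
```

Call:
send_rows(
  plan=[
    [55, 0, 0, 0, 0, 0, 0],
    [55, 0, 0, 0, 0, 0, 0],
    [55, 0, 0, 0, 0, 0, 0],
    [55, 0, 0, 0, 0, 0, 0],
    [55, 0, 0, 0, 0, 0, 0],
    [55, 0, 0, 0, 0, 0, 0],
  ],
  grip_force=35,
)

```text
time_s: 7.6
tool_pos: [0.5375, -0.2421, 0.015]
tool_rot: [180.0, -0.0, 17.9]
force: [1.1, 0.1, 3.0]
grip_width: 0.0593
```

Call:
send_rows(
  plan=[
    [55, 0, 0, -2, 0, 0, 0],
    [55, 0, 0, -2, 0, 0, 0],
    [55, 0, 0, -2, 0, 0, 0],
    [55, 0, 0, -2, 0, 0, 0],
    [55, 0, 0, -2, 0, 0, 0],
    [55, 0, 0, 0, 0, 0, 0],
    [55, 0, 0, 0, 0, 0, 0],
    [55, 0, 0, 0, 0, 0, 0],
  ],
)

```text
time_s: 8.4
tool_pos: [0.537, -0.2415, 0.0244]
tool_rot: [-180.0, -0.0, 17.9]
force: [-0.9, 0.1, -7.4]
grip_width: 0.0598
```

```bash
cat > st.py <<'E'
from h import *
F=[];M=[]
for i in range(4):
    im=env.read_camera("scene"); o=env.get_obs(); F.append(o["force"]);M.append(o["wrist_torque"])
a=np.radians(o["tool_rot"][2]); M=np.mean(M,0); F=np.mean(F,0)
print(o["time_s"],o["tool_pos"].round(4),o["tool_rot"].round(2),"w",o["grip_width"].round(4),"F",F.round(2),np.std(F,0).round(2),"M tinx,tiny",(M[0]*np.cos(a)+M[1]*np.sin(a)).round(3),(-M[0]*np.sin(a)+M[1]*np.cos(a)).round(3),M[2].round(3))
E
python3 st.py; python3 - <<'E'
from h import *
im=env.read_camera("scene"); cv2.imwrite("pics/lift1.png",cv2.resize(im[210:380,110:360],None,fx=3,fy=3)[:,:,::-1])
E
```

```text
Traceback (most recent call last):
  File "st.py", line 6, in <module>
    print(o["time_s"],o["tool_pos"].round(4),o["tool_rot"].round(2),"w",o["grip_width"].round(4),"F",F.round(2),np.std(F,0).round(2),"M tinx,tiny",(M[0]*np.cos(a)+M[1]*np.sin(a)).round(3),(-M[0]*np.sin(a)+M[1]*np.cos(a)).round(3),M[2].round(3))
                                                                        ^^^^^^^^^^^^^^^^^^^^^
AttributeError: 'float' object has no attribute 'round'
```

View pics/lift1.png

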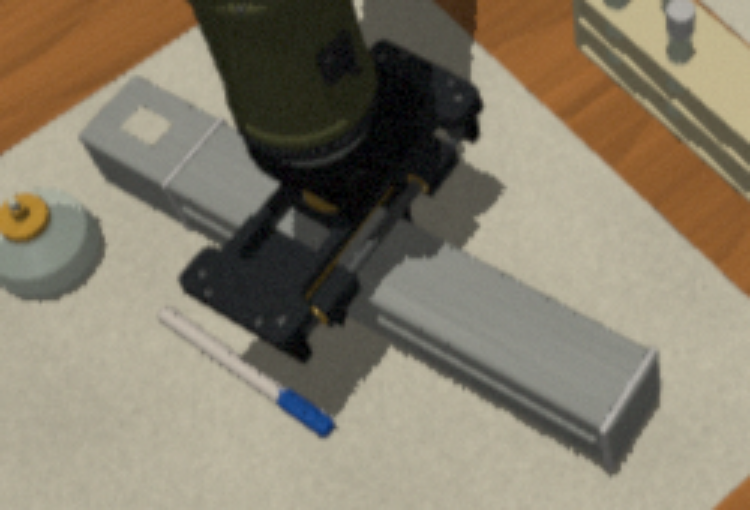

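```bash
sed -i 's/o\["grip_width"\].round(4)/round(o["grip_width"],4)/' st.py; python3 st.py; python3 - <<'E'
from h import *
# compare projected vertical shift of ends between reference (on bench) and now in scene
k=env.get_calibration("scene"); im=env.read_camera("scene")
T=[t for t in env.regions_of("scene","tin") if t["rect"][0]<250][0]; print(T["confidence"],T["rect"])
m=T["region"]
A=cv2.imread("pics/scene0.png")
# predicted rects on bench and for each end lifted 20mm
b=box(.5375,-.2425,np.radians(18),0)
for n,dz in(("flat",(0,0)),("cap up",(.02,0)),("foot up",(0,.02)),("level",(.01,.01))):
    p=b.copy(); p[:4,2]+=dz[0]; p[4:,2]+=dz[1]; q=proj(p,k); print(n,q.min(0).round(1),q.max(0).round(1))
E
```

```text
8.85 [ 0.537  -0.2417  0.0246] [-180.     -0.     17.92] w 0.0592 F [-0.66  0.26 -7.08] 3.26 M tinx,tiny 0.048 0.011 -0.103
0.66 [138.0, 235.9, 331.2, 364.1]
flat [133.7 235.1] [329.1 370.4]
cap up [130.4 229.3] [329.1 370.4]
foot up [133.7 235.1] [329.2 366.6]
level [132.1 232.2] [329.2 368.5]
```

```bash
cat > tilt.py <<'E'
from h import *
def tilt(grip_x=0.,n=2):
    k=env.get_calibration("scene"); A=cv2.imread("pics/scene0.png",0)
    B=np.mean([cv2.cvtColor(env.read_camera("scene"),cv2.COLOR_RGB2GRAY) for _ in range(n)],0).astype(np.uint8)
    a=np.radians(18)
    for name,lx,ly in(("cap",-.2,0),("caprim",-.125,-.0),("foot",.2,0.)):
        P=np.array([[.5375+lx*np.cos(a)-ly*np.sin(a),-.2425+lx*np.sin(a)+ly*np.cos(a),.056]])
        u0=proj(P,k)[0]; j=proj(P+[0,0,.01],k)[0]-u0
        x,y=u0.round().astype(int); h=13
        t=cv2.resize(A[y-h:y+h+1,x-h:x+h+1],None,fx=4,fy=4,interpolation=cv2.INTER_CUBIC); s=h+9
        w=cv2.resize(B[y-s:y+s+1,x-s:x+s+1],None,fx=4,fy=4,interpolation=cv2.INTER_CUBIC)
        r=cv2.matchTemplate(w,t,cv2.TM_CCOEFF_NORMED); _,mx,_,l=cv2.minMaxLoc(r)
        d=(np.array(l)-36)/4
        print(name,"shift px",d,"score",round(mx,3),"px per 10mm up",j.round(2))
if __name__=="__main__": tilt()
E
python3 tilt.py
```

```text
cap shift px [ 0.   -0.25] score 0.988 px per 10mm up [-1.53 -2.8 ]
caprim shift px [-0.75 -1.5 ] score 0.963 px per 10mm up [-1.3  -2.71]
foot shift px [ 0.   -4.25] score 0.848 px per 10mm up [-0.04 -2.2 ]
```

Call:
send_rows(
  plan=[
    [55, 0, 0, 2, 0, 0, 0],
    [55, 0, 0, 2, 0, 0, 0],
    [55, 0, 0, 2, 0, 0, 0],
    [55, 0, 0, 2, 0, 0, 0],
    [55, 0, 0, 2, 0, 0, 0],
    [55, 0, 0, 0, 0, 0, 0],
    [75, 0, 0, 0, 0, 0, 0],
    [75, 0, 0, 0, 0, 0, 0],
    [75, 0, 0, 0, 0, 0, 0],
    [75, 0, 0, 0, 0, 0, 0],
  ],
)

```text
time_s: 10.05
tool_pos: [0.5373, -0.2422, 0.0149]
tool_rot: [180.0, -0.0, 17.9]
force: [0.3, 0.4, 0.1]
grip_width: 0.0741
```

```bash
python3 st.py; python3 tilt.py
```

```text
10.25 [ 0.5371 -0.2419  0.0146] [ 1.7999e+02 -1.0000e-02  1.7920e+01] w 0.0748 F [-0.08  0.28 -0.22] 0.21 M tinx,tiny -0.042 0.136 -0.012
cap shift px [0. 0.] score 0.996 px per 10mm up [-1.53 -2.8 ]
caprim shift px [0. 0.] score 0.955 px per 10mm up [-1.3  -2.71]
foot shift px [0. 0.] score 0.997 px per 10mm up [-0.04 -2.2 ]
```

Call:
send_rows(
  plan=[
    [75, -10, 0, 0, 0, 0, 0],
    [75, -10, 0, 0, 0, 0, 0],
    [75, -10, 0, 0, 0, 0, 0],
    [75, 0, 0, 0, 0, 0, 0],
    [55, 0, 0, 0, 0, 0, 0],
    [55, 0, 0, 0, 0, 0, 0],
    [55, 0, 0, 0, 0, 0, 0],
    [55, 0, 0, 0, 0, 0, 0],
    [55, 0, 0, 0, 0, 0, 0],
  ],
)

```text
time_s: 11.25
tool_pos: [0.509, -0.251, 0.0147]
tool_rot: [180.0, -0.0, 18.0]
force: [1.4, -0.6, -0.6]
grip_width: 0.0595
```

Call:
send_rows(
  plan=[
    [55, 0, 0, -2, 0, 0, 0],
    [55, 0, 0, -2, 0, 0, 0],
    [55, 0, 0, -2, 0, 0, 0],
    [55, 0, 0, -2, 0, 0, 0],
    [55, 0, 0, -2, 0, 0, 0],
    [55, 0, 0, 0, 0, 0, 0],
    [55, 0, 0, 0, 0, 0, 0],
    [55, 0, 0, 0, 0, 0, 0],
  ],
)

```text
time_s: 12.05
tool_pos: [0.5084, -0.2509, 0.0245]
tool_rot: [-180.0, -0.0, 17.9]
force: [0.0, 0.2, -9.2]
grip_width: 0.0602
```

```bash
python3 st.py; python3 tilt.py
```

```text
12.25 [ 0.5084 -0.251   0.0245] [-179.99    0.     17.92] w 0.0598 F [ 0.07 -0.14 -8.06] 3.79 M tinx,tiny -0.014 0.001 0.016
cap shift px [ 0.   -0.25] score 0.984 px per 10mm up [-1.53 -2.8 ]
caprim shift px [-9.   -2.25] score 0.326 px per 10mm up [-1.3  -2.71]
foot shift px [-0.25 -5.5 ] score 0.805 px per 10mm up [-0.04 -2.2 ]
```

Call:
send_rows(
  plan=[
    [55, 0, 0, 2, 0, 0, 0],
    [55, 0, 0, 2, 0, 0, 0],
    [55, 0, 0, 2, 0, 0, 0],
    [55, 0, 0, 2, 0, 0, 0],
    [55, 0, 0, 2, 0, 0, 0],
    [55, 0, 0, 0, 0, 0, 0],
    [75, 0, 0, 0, 0, 0, 0],
    [75, 0, 0, 0, 0, 0, 0],
    [75, 0, 0, 0, 0, 0, 0],
    [75, 0, 0, 0, 0, 0, 0],
  ],
)

```text
time_s: 13.35
tool_pos: [0.509, -0.2514, 0.0151]
tool_rot: [180.0, -0.1, 17.9]
force: [0.4, 0.4, -0.7]
grip_width: 0.0745
```

Call:
send_rows(
  plan=[
    [75, -10, 0, 0, 0, 0, 0],
    [75, -10, 0, 0, 0, 0, 0],
    [75, 0, 0, 0, 0, 0, 0],
    [55, 0, 0, 0, 0, 0, 0],
    [55, 0, 0, 0, 0, 0, 0],
    [55, 0, 0, 0, 0, 0, 0],
    [55, 0, 0, 0, 0, 0, 0],
    [55, 0, 0, 0, 0, 0, 0],
  ],
)

```text
time_s: 14.15
tool_pos: [0.4898, -0.2571, 0.0146]
tool_rot: [180.0, -0.0, 17.9]
force: [0.9, 0.6, 0.0]
grip_width: 0.0594
```

Call:
send_rows(
  plan=[
    [55, 0, 0, -2, 0, 0, 0],
    [55, 0, 0, -2, 0, 0, 0],
    [55, 0, 0, -2, 0, 0, 0],
    [55, 0, 0, -2, 0, 0, 0],
    [55, 0, 0, -2, 0, 0, 0],
    [55, 0, 0, 0, 0, 0, 0],
    [55, 0, 0, 0, 0, 0, 0],
    [55, 0, 0, 0, 0, 0, 0],
  ],
)

```text
time_s: 14.95
tool_pos: [0.4894, -0.2571, 0.0245]
tool_rot: [-180.0, 0.0, 17.9]
force: [0.4, -0.5, -8.7]
grip_width: 0.0597
```

```bash
python3 st.py; python3 tilt.py
```

```text
15.15 [ 0.4894 -0.2572  0.0245] [-180.     -0.     17.92] w 0.0594 F [-0.06 -0.18 -8.5 ] 3.95 M tinx,tiny -0.026 0.145 0.013
cap shift px [-0.25 -0.5 ] score 0.858 px per 10mm up [-1.53 -2.8 ]
caprim shift px [9.   8.75] score 0.348 px per 10mm up [-1.3  -2.71]
foot shift px [-0.25 -2.5 ] score 0.946 px per 10mm up [-0.04 -2.2 ]
```

```bash
python3 - <<'E'
from h import *
im=env.read_camera("scene"); k=env.get_calibration("scene")
b=np.ascontiguousarray(cv2.resize(im[210:380,110:360],None,fx=3,fy=3,interpolation=cv2.INTER_CUBIC)[:,:,::-1])
for z,c in((0,(255,0,0)),(.01,(0,0,255))):
    q=((proj(box(.5375,-.2425,np.radians(18),z),k)-[110,210]+.5)*3).astype(int)
    for i,j in((1,3),(3,7),(7,5),(5,1),(4,5),(0,1),(0,4),(4,6),(6,7)): cv2.line(b,tuple(map(int,q[i])),tuple(map(int,q[j])),c,1)
cv2.imwrite("pics/lift3.png",b)
E
```

```text
(no output)
```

View pics/lift3.png

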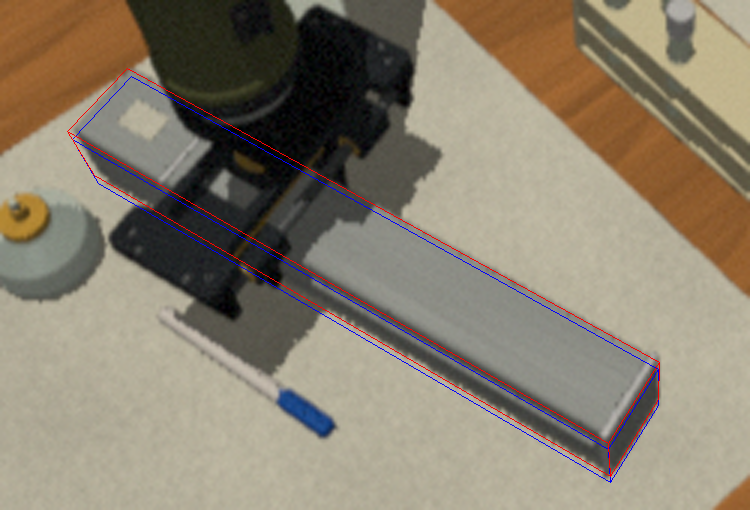

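```bash
cat > tilt2.py <<'E'
from h import *
A=cv2.imread("pics/scene0.png",0); B=np.mean([cv2.cvtColor(env.read_camera("scene"),cv2.COLOR_RGB2GRAY) for _ in range(2)],0).astype(np.uint8)
def up(I): return cv2.resize(I,None,fx=8,fy=8,interpolation=cv2.INTER_CUBIC)
for n,(x0,y0,x1,y1) in {"label":(147,243,169,258),"leftcorner":(132,246,150,266),"foot":(300,320,335,368)}.items():
    w=up(B[y0-8:y1+8,x0-8:x1+8]); r=cv2.matchTemplate(w,up(A[y0:y1,x0:x1]),cv2.TM_CCOEFF_NORMED); _,m,_,l=cv2.minMaxLoc(r); print(n,(np.array(l)-64)/8,round(m,3))
E
python3 tilt2.py
```

```text
label [-2.25  -2.625] 0.807
leftcorner [-0.625 -1.625] 0.944
foot [-0.125 -2.375] 0.952
```

Call:
send_rows(
  plan=[
    [55, 0, 0, 0, 0, 0, 0],
    [55, 0, 0, -2, 0, 0, 0],
    [55, 0, 0, -4, 0, 0, 0],
    [55, 0, 0, -4, 0, 0, 0],
    [55, 0, 0, 0, 0, 0, 0],
    [55, 0, 0, 0, 0, 0, 0],
    [55, 0, 0, 0, 0, 0, 0],
  ],
  grip_force=45,
)

```text
time_s: 16.1
tool_pos: [0.4894, -0.2571, 0.0345]
tool_rot: [-180.0, -0.0, 17.9]
force: [0.1, 0.0, -9.3]
grip_width: 0.0593
```

```bash
python3 st.py; python3 tilt2.py
```

```text
16.3 [ 0.4893 -0.2571  0.0344] [-1.7999e+02  1.0000e-02  1.7920e+01] w 0.0595 F [-0.14 -0.14 -8.11] 3.76 M tinx,tiny -0.03 0.132 -0.016
label [-3.5   -5.625] 0.825
leftcorner [-0.75  -2.375] 0.835
foot [-0.125 -4.25 ] 0.896
```

Call:
send_rows(
  plan=[
    [55, 0, 0, -5, 0, 0, 0],
    [55, 0, 0, -8, 0, 0, 0],
    [55, 0, 0, -12, 0, 0, 0],
    [55, 0, 0, -16, 0, 0, 0],
    [55, 0, 0, -20, 0, 0, 0],
    [55, 0, 0, -20, 0, 0, 0],
    [55, 0, 0, -20, 0, 0, 0],
    [55, 0, 0, -20, 0, 0, 0],
    [55, 0, 0, -20, 0, 0, 0],
    [55, 0, 0, -17, 0, 0, 0],
    [55, 0, 0, -11, 0, 0, 0],
    [55, 0, 0, -6, 0, 0, 0],
  ],
)

```text
time_s: 17.6
tool_pos: [0.4897, -0.2577, 0.2113]
tool_rot: [180.0, -0.1, 17.9]
force: [0.9, 1.0, -9.1]
grip_width: 0.059
```

```bash
python3 st.py; python3 - <<'E'
from h import *
o=env.get_obs(); print(o["qpos"].round(0))
T=[t for t in env.regions_of("scene","agar_bottle")][:1]
for t in T: print("bottle",t["confidence"],t["rect"])
rows([(.48,-.21,.209,18),(.4906,.14,.209,9),(.4906,.1738,.209,8.9)],55,vmax=21)
E
```

```text
17.8 [ 0.489  -0.2569  0.209 ] [-1.7995e+02  4.0000e-02  1.7930e+01] w 0.0596 F [ 0.14 -0.15 -8.56] 4.03 M tinx,tiny -0.008 0.106 -0.02
[-28.  10.  59. 100.  -9.  75. -39.]
bottle 0.74 [391.3, 268.3, 445.0, 340.2]
[[55,2,-16,0,0,0,-0.0],[55,2,-16,0,0,0,-0.001],[55,2,-15,0,0,0,-0.0],[55,7,-19,0,0,0,0.009],[55,7,-20,0,0,0,0.009],[55,6,-19,0,0,0,0.01],[55,7,-20,0,0,0,0.009],[55,6,-20,0,0,0,0.009],[55,6,-19,0,0,0,0.009],[55,6,-20,0,0,0,0.01],[55,6,-20,0,0,0,0.009],[55,5,-20,0,0,0,0.009]]
[[55,5,-20,0,0,0,0.009],[55,5,-20,0,0,0,0.009],[55,5,-20,0,0,0,0.01],[55,5,-20,0,0,0,0.009],[55,5,-20,0,0,0,0.009],[55,4,-20,0,0,0,0.009],[55,4,-20,0,0,0,0.009],[55,4,-20,0,0,0,0.01],[55,3,-17,0,0,0,0.001],[55,3,-17,0,0,0,0.0]]
end [0.4909 0.1741 0.2087 8.9253]
```

Call:
send_rows(
  plan=[
    [55, 1, -6, 0, 0, 0, 0],
    [55, 1, -11, 0, 0, 0, 0],
    [55, 2, -14, 0, 0, 0, 0],
    [55, 2, -16, 0, 0, 0, 0],
    [55, 7, -19, 0, 0, 0, 0.009],
    [55, 7, -20, 0, 0, 0, 0.009],
    [55, 6, -19, 0, 0, 0, 0.01],
    [55, 7, -20, 0, 0, 0, 0.009],
    [55, 6, -20, 0, 0, 0, 0.009],
    [55, 6, -19, 0, 0, 0, 0.009],
    [55, 6, -20, 0, 0, 0, 0.01],
    [55, 6, -20, 0, 0, 0, 0.009],
  ],
)

```text
time_s: 19.05
tool_pos: [0.4855, -0.0447, 0.209]
tool_rot: [-180.0, 0.1, 13.6]
force: [0.4, 0.6, -8.3]
grip_width: 0.0592
```

Call:
send_rows(
  plan=[
    [55, 5, -20, 0, 0, 0, 0.009],
    [55, 5, -20, 0, 0, 0, 0.009],
    [55, 5, -20, 0, 0, 0, 0.009],
    [55, 5, -20, 0, 0, 0, 0.01],
    [55, 5, -20, 0, 0, 0, 0.009],
    [55, 5, -20, 0, 0, 0, 0.009],
    [55, 4, -20, 0, 0, 0, 0.009],
    [55, 4, -20, 0, 0, 0, 0.009],
    [55, 4, -20, 0, 0, 0, 0.01],
    [55, 3, -16, 0, 0, 0, 0.001],
    [55, 2, -11, 0, 0, 0, 0],
    [55, 1, -7, 0, 0, 0, 0],
  ],
)

```text
time_s: 20.25
tool_pos: [0.4916, 0.1745, 0.2092]
tool_rot: [180.0, 0.0, 8.9]
force: [-0.9, 0.3, -8.2]
grip_width: 0.0589
```

Call:
send_rows(
  plan=[
    [55, 0, 0, 0, 0, 0, 0],
    [55, 0, 0, 0, 0, 0, 0],
    [55, 0, 0, 0, 0, 0, 0],
    [55, 0, 0, 0, 0, 0, 0],
  ],
)

```text
time_s: 20.65
tool_pos: [0.492, 0.1728, 0.2097]
tool_rot: [-180.0, -0.0, 8.8]
force: [-0.4, -0.3, -7.4]
grip_width: 0.0594
```

```bash
python3 st.py; python3 - <<'E'
from h import *
o=env.get_obs(); print(o["tool_pos"],o["tool_rot"],o["qpos"].round(0))
V=[]
for c in("top","scene","wrist"):
    im=env.read_camera(c); cv2.imwrite(f"pics/over_{c}.png",im[:,:,::-1])
    for t in env.regions_of(c,"tin")[:3]: print(c,t["confidence"],t["rect"])
E
```

```text
20.85 [0.4919 0.1734 0.2097] [-1.7999e+02 -1.0000e-02  8.8400e+00] w 0.0589 F [ 0.07 -0.44 -8.11] 3.74 M tinx,tiny -0.031 0.118 -0.004
[0.49191955 0.17343876 0.20966254] [-1.79990539e+02 -1.09442660e-02  8.84427040e+00] [ -56.    3.   35.  103.   -2.   74. -102.]
top 0.96 [211.0, 136.0, 260.8, 314.0]
top 0.54 [183.6, 176.1, 193.7, 181.1]
scene 0.75 [309.7, 55.6, 510.2, 186.7]
scene 0.72 [335.7, 109.8, 506.3, 200.3]
wrist 0.85 [218.1, 0.0, 428.4, 392.8]
wrist 0.73 [97.6, 0.0, 233.9, 392.8]
```

View pics/over_wrist.png

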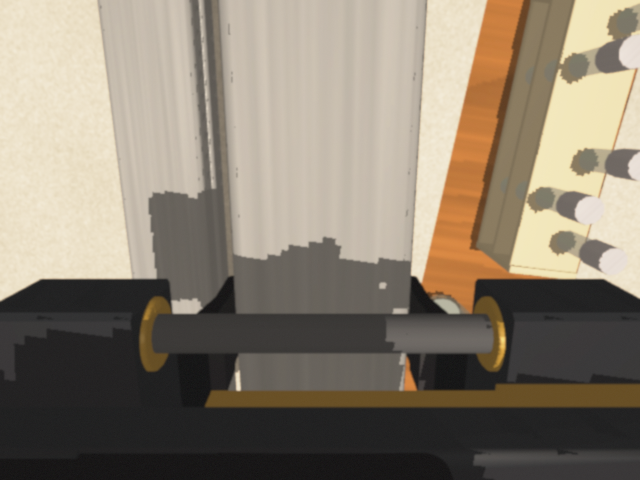

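```bash
python3 - <<'E'
from h import *
k=env.get_calibration("wrist"); im=cv2.imread("pics/over_wrist.png",0).astype(float)
g=np.abs(cv2.Sobel(cv2.GaussianBlur(im,(0,0),1),cv2.CV_64F,1,0))
t=max(env.regions_of("wrist","tin"),key=lambda r:r["rect"][0]); m=t["region"]; print(t["rect"])
z=.2097-.0148+.056
res=[]
for side,f in(("L",np.min),("R",np.max)):
    pts=[(f(np.nonzero(m[y])[0])+(-.5 if side=="L" else .5),y) for y in range(5,235) if m[y].any()]
    W=unproj(pts,k,z)[:,:2]; 
    vx,vy,x0,y0=cv2.fitLine(W.astype(np.float32),cv2.DIST_HUBER,0,.001,.001).ravel()
    if vx<0: vx,vy=-vx,-vy
    xr=.54; res.append((y0+vy/vx*(xr-x0),np.degrees(np.arctan2(vy,vx)))); print(side,res[-1])
c=np.mean(res,0); print("axis y at x=.54:",c, "width",(res[0][0]-res[1][0])*np.cos(np.radians(c[1])))
print("place axis y at x=.54: 0.1815, yaw 8.88")
E
```

```text
[218.1, 0.0, 428.4, 392.8]
L (np.float32(0.2090794), np.float32(8.934192))
R (np.float32(0.15423028), np.float32(8.646971))
axis y at x=.54: [0.18165484 8.790581  ] width 0.054204836
place axis y at x=.54: 0.1815, yaw 8.88
```

Call:
send_rows(
  plan=[
    [55, -1, 0, 5, 0, 0, 0],
    [55, 0, 0, 10, 0, 0, 0],
    [55, 0, 0, 15, 0, 0, 0],
    [55, 0, 0, 18, 0, 0, 0],
    [55, 0, 0, 18, 0, 0, 0],
    [55, 0, 0, 15, 0, 0, 0],
    [55, 0, 0, 10, 0, 0, 0],
    [55, 0, 0, 8, 0, 0, 0],
    [55, 0, 0, 5, 0, 0, 0],
    [55, 0, 0, 0, 0, 0, 0],
    [55, 0, 0, 0, 0, 0, 0],
    [55, 0, 0, 0, 0, 0, 0],
  ],
)

```text
time_s: 22.4
tool_pos: [0.4914, 0.1739, 0.1063]
tool_rot: [-180.0, -0.1, 8.9]
force: [0.6, -0.7, -8.2]
grip_width: 0.059
```

```bash
python3 st.py; python3 - <<'E'
from h import *
im=env.read_camera("scene"); cv2.imwrite("pics/low_scene.png",cv2.resize(im[60:260,290:520],None,fx=3,fy=3,interpolation=cv2.INTER_CUBIC)[:,:,::-1])
E
```

```text
22.6 [0.4911 0.1737 0.1059] [-1.7998e+02 -4.0000e-02  8.8700e+00] w 0.059 F [ 0.39 -0.08 -8.1 ] 3.9 M tinx,tiny -0.025 0.124 -0.014
```

View pics/low_scene.png

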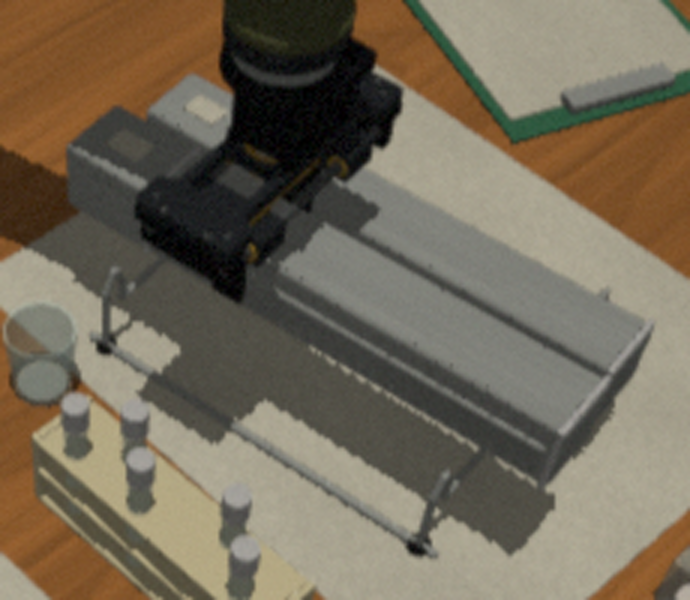

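The tin hangs level over the free place, cap towards the robot, above the upstands. I'll lower it slowly now.

Call:
send_rows(
  plan=[
    [55, 0, 0, 4, 0, 0, 0],
    [55, 0, 0, 5, 0, 0, 0],
    [55, 0, 0, 5, 0, 0, 0],
    [55, 0, 0, 5, 0, 0, 0],
    [55, 0, 0, 5, 0, 0, 0],
    [55, 0, 0, 4, 0, 0, 0],
    [55, 0, 0, 0, 0, 0, 0],
    [55, 0, 0, 0, 0, 0, 0],
  ],
)

```text
time_s: 23.45
tool_pos: [0.4909, 0.1735, 0.0775]
tool_rot: [180.0, -0.0, 8.9]
force: [0.6, -1.3, -8.2]
grip_width: 0.0594
```

Call:
send_rows(
  plan=[
    [55, 0, 0, 4, 0, 0, 0],
    [55, 0, 0, 4, 0, 0, 0],
    [55, 0, 0, 4, 0, 0, 0],
    [55, 0, 0, 2, 0, 0, 0],
    [55, 0, 0, 0, 0, 0, 0],
    [55, 0, 0, 0, 0, 0, 0],
  ],
)

```text
time_s: 24.05
tool_pos: [0.4909, 0.1736, 0.0636]
tool_rot: [-180.0, -0.0, 8.9]
force: [-0.7, 0.0, -9.1]
grip_width: 0.0592
```

```bash
python3 st.py
```

```text
24.25 [0.491  0.1736 0.0637] [-1.7999e+02 -2.0000e-02  8.8700e+00] w 0.0595 F [ 0.28  0.24 -8.7 ] 4.22 M tinx,tiny -0.064 0.122 0.001
```

Call:
send_rows(
  plan=[
    [55, 0, 0, 1, 0, 0, 0],
    [55, 0, 0, 1, 0, 0, 0],
    [55, 0, 0, 1, 0, 0, 0],
    [55, 0, 0, 0, 0, 0, 0],
    [55, 0, 0, 0, 0, 0, 0],
  ],
)

```text
time_s: 24.75
tool_pos: [0.4908, 0.1735, 0.0605]
tool_rot: [180.0, 0.0, 8.9]
force: [0.0, -0.7, -8.6]
grip_width: 0.0591
```

```bash
python3 st.py
```

```text
24.95 [0.4909 0.1736 0.0606] [-1.80e+02 -1.00e-02  8.87e+00] w 0.0593 F [ 0.49 -0.09 -8.61] 4.16 M tinx,tiny -0.021 0.138 0.015
```

Call:
send_rows(
  plan=[
    [55, 0, 0, 1, 0, 0, 0],
    [55, 0, 0, 0, 0, 0, 0],
    [55, 0, 0, 0, 0, 0, 0],
  ],
)

```text
time_s: 25.25
tool_pos: [0.491, 0.1736, 0.0597]
tool_rot: [-180.0, -0.0, 8.9]
force: [0.5, 0.3, -8.3]
grip_width: 0.0592
```

```bash
python3 st.py
```

```text
25.45 [0.491  0.1736 0.0596] [-1.80e+02 -2.00e-02  8.87e+00] w 0.0595 F [-0.1  -0.1  -7.95] 3.7 M tinx,tiny -0.013 0.079 0.014
```

Contact is beginning; I'll step down until the weight is carried.

Call:
send_rows(
  plan=[
    [55, 0, 0, 1, 0, 0, 0],
    [55, 0, 0, 0, 0, 0, 0],
    [55, 0, 0, 0, 0, 0, 0],
  ],
)

```text
time_s: 25.75
tool_pos: [0.491, 0.1736, 0.0595]
tool_rot: [-180.0, -0.0, 8.9]
force: [-4.7, -1.5, 4.8]
grip_width: 0.0592
```

```bash
python3 st.py
```

```text
25.95 [0.491  0.1736 0.0594] [-1.7997e+02 -1.0000e-02  8.8700e+00] w 0.0591 F [-4.03 -1.66  6.04] 4.3 M tinx,tiny -0.281 1.202 0.012
```

Call:
send_rows(
  plan=[
    [55, 0, 0, 0, 0, 0, 0],
    [55, 0, 0, 0, 0, 0, 0],
    [55, 0, 0, 0, 0, 0, 0],
  ],
  grip_force=10,
)

```text
time_s: 26.25
tool_pos: [0.4912, 0.1737, 0.0593]
tool_rot: [-180.0, -0.0, 8.9]
force: [-4.3, -1.3, 6.0]
grip_width: 0.0603
```

```bash
python3 st.py; python3 - <<'E'
from h import *
im=env.read_camera("scene"); cv2.imwrite("pics/home.png",cv2.resize(im[60:260,290:520],None,fx=3,fy=3,interpolation=cv2.INTER_CUBIC)[:,:,::-1])
E
```

```text
26.45 [0.4913 0.1736 0.0593] [-1.7997e+02 -4.0000e-02  8.8500e+00] w 0.0602 F [-3.78 -1.55  5.93] 4.15 M tinx,tiny -0.273 1.053 -0.122
```

View pics/home.png

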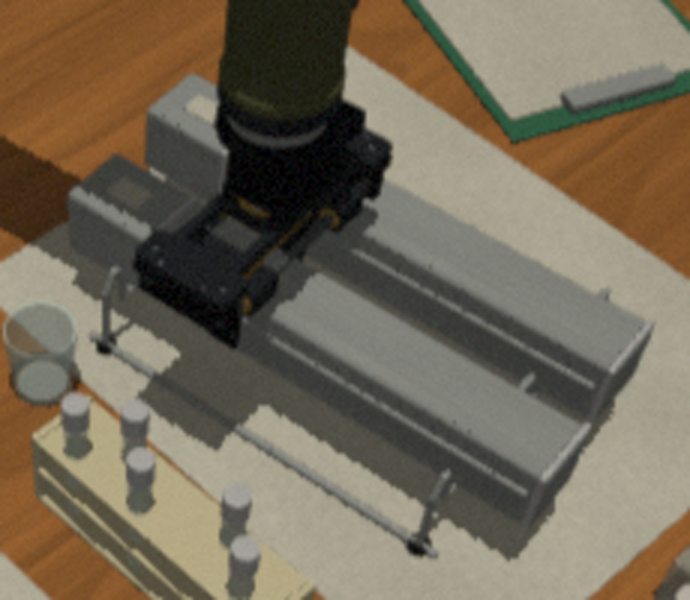

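Call:
send_rows(
  plan=[
    [55, 0, 0, -1, 0, 0, 0],
    [55, 0, 0, 0, 0, 0, 0],
    [55, 0, 0, 0, 0, 0, 0],
  ],
  grip_force=5,
)

```text
time_s: 26.8
tool_pos: [0.4913, 0.1737, 0.0595]
tool_rot: [-180.0, -0.1, 8.9]
force: [0.2, -0.7, -2.2]
grip_width: 0.0608
```

```bash
python3 st.py; python3 - <<'E'
from h import *
k=env.get_calibration("scene"); im=env.read_camera("scene"); x0,y0=290,60
b=np.ascontiguousarray(cv2.resize(im[60:260,290:520],None,fx=3,fy=3,interpolation=cv2.INTER_CUBIC)[:,:,::-1])
def put(v,p): c,s=np.cos(v[2]),np.sin(v[2]); return np.c_[v[0]+c*p[:,0]-s*p[:,1],v[1]+s*p[:,0]+c*p[:,1],p[:,2]]
v=(.5405,.1815,np.radians(8.88))
D=lambda P:((proj(P,k)-[x0,y0]+.5)*3).astype(int)
for fx in(-.14,.14):
    L=np.array([[fx,-.042,.076],[fx,-.034,.06],[fx,-.034,.042],[fx,.034,.042],[fx,.034,.06],[fx,.042,.076]])
    cv2.polylines(b,[D(put(v,L)).reshape(-1,1,2)],False,(0,0,255),1)
q=D(box(*v,.045))
for i,j in((1,3),(3,7),(7,5),(5,1),(4,5),(0,1),(0,4),(4,6),(6,7)): cv2.line(b,tuple(map(int,q[i])),tuple(map(int,q[j])),(0,255,0),1)
cv2.imwrite("pics/home2.png",b)
E
```

```text
27.0 [0.4912 0.1737 0.0595] [ 1.80e+02 -5.00e-02  8.87e+00] w 0.0606 F [ 0.59  0.16 -3.4 ] 1.79 M tinx,tiny -0.05 0.031 -0.002
```

View pics/home2.png

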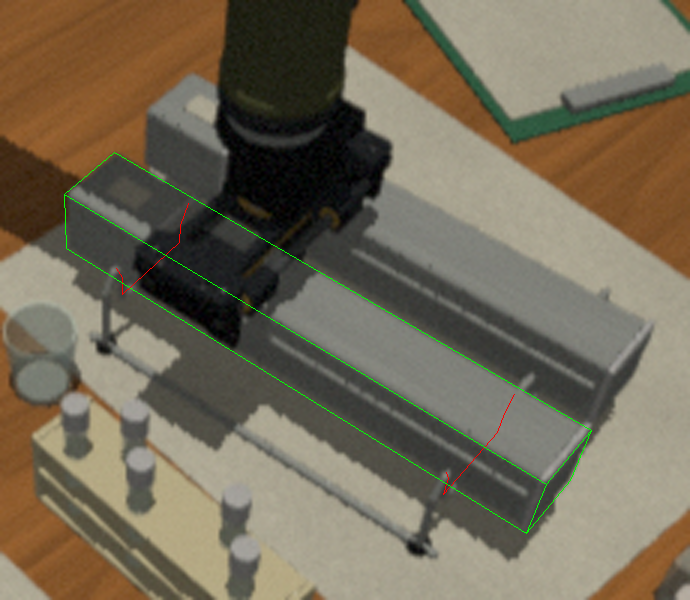

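Call:
send_rows(
  plan=[
    [76, 0, 0, 0, 0, 0, 0],
    [76, 0, 0, 0, 0, 0, 0],
    [76, 0, 0, 0, 0, 0, 0],
    [76, 0, 0, 0, 0, 0, 0],
    [76, 0, 0, -5, 0, 0, 0],
    [76, 0, 0, -15, 0, 0, 0],
    [76, 0, 0, -25, 0, 0, 0],
    [76, 0, 0, -40, 0, 0, 0],
    [76, 0, 0, -45, 0, 0, 0],
    [76, 0, 0, -45, 0, 0, 0],
    [76, 0, 0, -40, 0, 0, 0],
    [76, 0, 0, -25, 0, 0, 0],
  ],
)

```text
time_s: 28.25
tool_pos: [0.4918, 0.1736, 0.3036]
tool_rot: [-179.9, -0.3, 8.8]
force: [0.6, 0.3, -0.3]
grip_width: 0.076
```

```bash
python3 st.py; python3 - <<'E'
from h import *
k=env.get_calibration("scene"); im=env.read_camera("scene")
b=np.ascontiguousarray(im[:,:,::-1])
q=proj(box(.5405,.1815,np.radians(8.88),.045),k).astype(int)
for i,j in((1,3),(3,7),(7,5),(5,1),(4,5),(0,1),(0,4),(4,6),(6,7)): cv2.line(b,tuple(map(int,q[i])),tuple(map(int,q[j])),(0,255,0),1)
cv2.imwrite("pics/final.png",cv2.resize(b[40:270,90:520],None,fx=1.8,fy=1.8,interpolation=cv2.INTER_CUBIC))
for n in("tin","pen","dishes","burner","tube_rack","beaker"):
    for r in env.regions_of("scene",n)[:2]: print(n,r["confidence"],r["rect"])
E
```

```text
28.45 [0.4909 0.1735 0.3   ] [-1.7996e+02 -5.0000e-02  8.8600e+00] w 0.0765 F [ 0.35 -0.4   0.53] 0.4 M tinx,tiny -0.032 0.142 0.011
tin 0.97 [312.8, 111.9, 488.1, 236.2]
tin 0.62 [336.5, 84.0, 507.0, 200.2]
pen 0.88 [162.1, 312.1, 220.3, 358.4]
pen 0.49 [104.2, 271.6, 144.1, 309.5]
dishes 0.7 [182.8, 199.1, 229.1, 248.1]
burner 0.87 [104.6, 271.3, 142.6, 310.3]
burner 0.48 [292.6, 158.8, 319.9, 195.7]
tube_rack 0.63 [302.9, 192.0, 394.6, 288.8]
beaker 0.88 [293.7, 160.2, 316.7, 194.1]
```

```bash
python3 - <<'E'
from h import *
env.read_camera("scene"); k=env.get_calibration("scene")
rs=env.regions_of("scene","tin")[:2]
r=min(rs,key=lambda r:r["rect"][0]); m=r["region"].astype(np.float32)
for z in(.04,.045,.05):
    v,f=fit([(k,m)],[.54,.183,.155],z); print(z,v[:2].round(4)+[.0015,-.0034],np.degrees(v[2]).round(2),round(f,3))
E
```

```text
0.04 [0.5384 0.1845] 8.77 0.041
0.045 [0.5407 0.1812] 9.13 0.05
0.05 [0.5426 0.1775] 8.78 0.061
```

Bias-corrected, the tin is at (0.5407, 0.1812) with yaw about 9°, against the place at (0.540, 0.1815) and 8.9°. I'm handing in.

```bash
python3 -c "
from cell import env
print(env.sign_off())"
```

```text
the job is handed in; nothing more can be done
None
```

The tin is in the free place of the rack, cap end towards the robot like its neighbour's, and the job is handed in at about 28.5 s.

- **Balance:** Trial lifts of 1 cm at the middle and 30 mm towards the cap left the cap end down on the bench. At 50 mm towards the cap it hung level and the wrist moment matched its unloaded value, so I lifted it clear there. I raised the grip from 35 to 45 N for the carry. Pictures and force readings taken along the way showed it level.
- **Lowering:** It went between the upstands with no side force. Contact came at tool height 0.0595 m, the height expected for the tin fully home. The last step pressed it down with about 6 N, mostly on the near frame. I reduced the grip so it could settle and backed off 1 mm. The moment then returned close to its unloaded value, and I opened and withdrew to 0.30 m.
- **Last checks:** A camera fit puts the tin within about 1 mm of the place's centre, with yaw 9.1° against 8.9° for the place. I had to correct that fit for an offset of about 4 mm in the scene camera. Dishes, burner, pen, tube rack and beaker show where they were, within detection noise of up to about 4 px. I did not re-measure the agar bottle.
- **Not done:** The final picture could not be viewed because the viewing limit was reached, so the check after release rests on the fit, the regions and the force readings.

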